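# Brake the packing turntable, cross-stack the alfajor trays and turn it to the shop

## Task

Pull the brake lever of the packing turntable up to its third notch (the green mark) and let go; then, with the brake on, stack all the trays of wrapped alfajores upright in the cradle on the table, one on another, each half a turn from the one below so that it stands on the ledges and does not sink onto the sweets. When all are stacked, press the red release button on the end of the lever and let the lever all the way down, and only then turn the table by its black handle post a quarter turn clockwise (seen from above), right up to its stop. Put the brake on again, in the third notch, and leave the stack complete and everything else on the bench where it is.

Things in the scene. Friction and masses are not known exactly. Their poses are not given: they have to be found in the camera images.
- turntable: fixed base of the packing turntable, a round grey plinth with the brake lever's bracket on its left. Origin: on the table's axis of rotation at bench height; z up; at yaw 0 its x points away from the robot and the bracket is on its +y side. The deck is a wooden disc 310 in diameter with its top 50 above the bench.
- cradle (a point): centre of the cradle, on the deck's top (50 above the bench) on the axis of rotation; turns with the deck. x is the long way of the cradle: an aluminium frame 15 high, 194 x 114 inside, into which the feet of the lowest tray go, either way round.
- deck_handle (a point): on the deck's black handle post, a round upright post 18 in diameter, 140 from the axis, standing from the deck's top (50) to 105 above the bench; this point is 92 above the bench.
- deck (a joint): angle of the deck, rad: 0 in the starting position, grows clockwise seen from above, end stop at 1.571. Turns easily (under 2 N at the post) with the brake off; held with the brake on.
- brake_hinge (a point): axis of the brake lever's hinge pin, 58 above the bench; axes as the turntable's: the pin lies along its y. The lever swings in this point's x-z plane. A toothed quadrant of about 80 radius stands around it.
- brake (a joint): angle of the brake lever, rad: 0 off, leaning 0.90 from upright to the turntable's +x (away from the robot); grows as it is pulled up towards the robot; stop 1.17. Notches at 0.36, 0.54, 0.72 (the third, wide green mark), 0.90, 1.08 (white marks). Pulled about 0.04 past a notch it clicks; let go, it drops back into it. A spring (up to 0.7 N m) pulls it towards 0.
- brake_grip (a point): grip point on the lever's black rubber T-bar: a round bar 22 in diameter and 110 long, parallel to the hinge pin, its axis 160 from the pin's. The point lies on the bar's axis, on the half next to the table, 36 from the lever's middle plane; the bare half to take from above, fingers closing across the bar. z runs along the lever towards the button. The stem is 22 wide.
- release_top (a point): centre of the top of the red release button on the end of the lever, 19 in diameter, 190 from the hinge axis when not pressed; z points out of it, along the lever.
- release (a joint): travel of the button into the lever, m: 0 out, 0.007 fully in (about 5 N). Its pawl clears the teeth from 0.0045: while in, a fingertip on it can lead the lever down along its arc; let out early, the pawl catches the next lower notch. Below the first notch the lever drops to 0 by itself. It rests near 0.001 in a notch and stirs as the pawl clicks.
- tray_a: honey-coloured stack-nest tray with a dark red-brown end and four white-wrapped alfajores (30 high) in its corners; 200 long (x) x 120 wide (y) x 62 high, 0.38 kg. Origin: centre of its underside; +x to the dark end, z up. Carry it by the spine in its middle: an upright rib along x, 12 thick, 90 long, top at z = 36, floor at z = 3, clear of sweets for x = +-25. Absent ones read None.
- tray_b: a tray like tray_a (may be absent). Rim from z = 34 to 62, 194 x 114 inside; the body below is narrower: the feet reach to x = +-93, y = +-53. Two outer feet under the dark end, one middle foot under the light end. Inside the rim are ledges with tops at z = 46: one middle ledge at the dark end, two outer ledges at the light end.
- tray_c: a tray like tray_a (may be absent). Turned half a turn from the tray below, it stands on that tray's ledges, its underside 46 above that tray's; the same way round, its feet pass between the ledges and it sinks to about 36, onto the spine and the sweets.
- caramel_jar: bystander: jar, 72 in diameter, 100 high; origin under its centre
- sticker_roll: bystander: flat gold roll of stickers, 84 in diameter, 30 high; origin under its centre
- tape: bystander: blue tape dispenser, about 50 x 120 x 62 high; origin under its centre
- spatula: bystander: spatula lying on the bench
- loose_a: bystander: single wrapped alfajor, 68 in diameter, 30 high
- loose_b: bystander: another single wrapped alfajor, 68 in diameter, 30 high
- mug: bystander: blue mug, 76 in diameter, 90 high
- notebook: bystander: brown notebook, 150 x 100 x 12
Not all that is in view belongs to the job. Leave any blue look-alike of the tray_a alone.

How it is judged (in metres and radians):
On the way, in this order (a step that is already met when the one before it is completed fails the run):
1. the brake lever rests in its third notch, let go, with the table in its starting position (value of joint brake between 0.66 and 0.79 rad and contact force between the fingers and brake below 0.5 N and value of joint deck below 0.15 rad), for 0.3 s.
2. all trays stand in one stack in the cradle, each on the ledges of the one below, with the brake still in its notch and the table in its starting position (horizontal distance between each of tray_a, tray_b, tray_c and cradle below 0.012 m and angle between each of tray_a, tray_b, tray_c's own z axis and vertical below 0.06 rad and z of each of tray_a, tray_b, tray_c in the frame of cradle below 0.098 m and (z of tray_a in the frame of tray_b above 0.041 m or z of tray_a in the frame of tray_b below -0.041 m) and (z of tray_a in the frame of tray_c above 0.041 m or z of tray_a in the frame of tray_c below -0.041 m) and (z of tray_b in the frame of tray_c above 0.041 m or z of tray_b in the frame of tray_c below -0.041 m) and value of joint brake between 0.66 and 0.79 rad and value of joint deck below 0.15 rad and contact force between the fingers and anything else below 0.5 N), for 0.3 s.
3. the release button is pressed with the table still in its starting position (value of joint release above 0.0045 m and value of joint deck below 0.25 rad), for 0.04 s.
4. the lever is all the way down (off), with the table still in its starting position (value of joint brake below 0.08 rad and value of joint deck below 0.25 rad), for 0.1 s.
5. the table is turned to its stop with the brake off (value of joint deck above 1.49 rad and value of joint brake below 0.2 rad), for 0.1 s.
At the end, for the whole second after the job is handed in: All trays present stand upright in one stack in the cradle (within 12 mm of its centre, tilt under 0.06 rad, each over 41 mm above the one below, as on the ledges), the table is at its stop (above 1.49 rad), the brake lever rests in its third notch (0.66 to 0.79 rad), all at rest (horizontal distance between each of tray_a, tray_b, tray_c and cradle below 0.012 m and angle between each of tray_a, tray_b, tray_c's own z axis and vertical below 0.06 rad and z of each of tray_a, tray_b, tray_c in the frame of cradle below 0.098 m and (z of tray_a in the frame of tray_b above 0.041 m or z of tray_a in the frame of tray_b below -0.041 m) and (z of tray_a in the frame of tray_c above 0.041 m or z of tray_a in the frame of tray_c below -0.041 m) and (z of tray_b in the frame of tray_c above 0.041 m or z of tray_b in the frame of tray_c below -0.041 m) and value of joint brake between 0.66 and 0.79 rad and value of joint deck above 1.49 rad and linear speed of each of tray_a, tray_b, tray_c below 0.02 m/s); the robot touches nothing.
It fails at once if a bystander (jar, sticker roll, tape dispenser, spatula, single alfajor, mug, notebook) is moved by more than 40 mm (distance of any of caramel_jar, sticker_roll, tape, spatula, loose_a, loose_b, mug, notebook from where it was at the start of the episode above 0.04 m).
Of tray_a, tray_b, tray_c only 2 to 3 are there at a start; the rules pass over those that are not, and their reading is None.
At some moment in a run one of tray_a, tray_b, tray_c may be knocked a few centimetres aside while the robot is not near it.
It also fails if it takes over 208 s, if anything falls off the work surface, if the arm or the gripper's body presses on something with over 40 N, if the wrist force passes 120 N, or if a joint passes its speed limit or range.

## Robot

A 6-joint arm with a two-finger parallel gripper is mounted at the origin on the work surface. World frame = base frame: x ahead of the robot, y to its left, z up, the work surface at z = 0. Lengths are in m, angles in degrees, forces in N, time in s.
With the tool pointing down it reaches from about 0.4 to 0.825 m from the base axis. Payload 7 kg.
Tool frame: the origin (TCP) lies between the finger pads; the fingertips stand 22 mm ahead of it and the grasp point (between the pads) lies 3 mm ahead of it; z points along the fingers, y is the direction in which the jaws open and shut (so a half turn about z gives the same grasp; the last joint's range is limited). The gripper opens to 88 mm and grips with 3 to 60 N. Pads are 19 mm wide; open, the fingers measure 130 mm over their backs; the gripper's body (78 mm by 193 mm) begins 47 mm behind the grasp point.
Start: joints at [85.147, 20.546, 0.682, 0, -70.136, -16.507], TCP at [0.246, 0.629, 0.249] pointing down, gripper open.
Joint ranges: [-176.03, 176.03], [-82.01, 121.73], [-58.28, 71.71], [-173.87, 95.51], [-174.79, -0.11], [-173.66, 173.66]. Speed limits (degrees/s): [136.94, 136.94, 172.46, 180, 180, 180].

## Interface

Orientations are given as [roll, pitch, yaw] about the fixed x, y, z axes, in that order (R = Rz(yaw) Ry(pitch) Rx(roll)).
In Python, from plant import telemetry, cams, r gives the robot as it stands.
- The arm moves only by the tool carry_out, never from a script. Its argument "commands" is one flat list of numbers, 5 for each row, row after row: the shift along the world's x, y, z as a fraction of full scale, then the turn about the world's z as a fraction of full scale, then the gripper's target within -1 to 1 (shut at 1, half-way at 0, fully open at -1). In form: [x, y, z, turn, claw, x, y, z, turn, claw, ...]. A call has 1 to 8 rows; each row shifts and turns the commanded pose from where the row before left it; what a row does not reach is not made up. Full scale, the value 1, is 0.04 m for a shift and 4 degrees for a turn. A row lasts 1/10 s, in which the tool goes at most 50 mm and 8.59 degrees, less where a joint would pass 70% of its speed; a pose out of reach is approached as far as the arm can. A call with a number of a shift or a turn outside -1 to 1 is refused whole. A call with a gripper value outside its range is refused whole. The fingers move at their own pace and stop on an object; "grip_force" is the grip in N (left out, the last holds). Time passes only in rows, so rows that do not move let the fingers close. It gives the time, the measured TCP pose, the force and the opening at its end, in the units of the state.
- telemetry.get_state(): the state, without advancing time (a new reading comes with each control period).
- cams.capture(name): name is "side" or "top"; returns a dict with "frame" (384x512x3 uint8, red, green, blue), "camera_matrix" (3x3 intrinsics, pixels), "k1" (the pictures are not rectified: a ray, as slopes to the right and down, at radius r is drawn at 1 + k1 r^2 times it, then the intrinsics apply), "camera_from_world" (4x4, takes a point from world to camera coordinates). Camera axes: x right, y down, z forward; pixel columns grow to the right and rows downward; lengths in m; the calibration is good to about 2 mm. A picture is of the moment at which its call begins. There is no depth.
- r.close_job(): hands the job in, once; it reports no verdict.
The state is a dict: "time_s": time; "joints": joint angles; "qd": joint speeds; "joint_torque": joint torques, N m; "tcp_pos": TCP position; "eef_rot": TCP orientation; "contact_force": force on the tool from outside, world axes, zero at the start; "moment": the same for the moment, N m; "gripper_width": finger opening in m.
Only numpy, scipy, OpenCV 4.12 (cv2) and the standard library are available. Lean on these libraries where they do the work, as an engineer would, in place of code of your own. Each camera call takes 0.05 s, during which the arm holds its last target. There are 200 camera calls.

## Working session

There is one attempt and no reset: what is moved stays moved. The work goes in short steps, Python scripts to look and compute and a tool call to move; the robot and the scene stay as the last step left them, time stands still between calls to the robot, and variables do not carry over. Pictures are saved under pics/ and viewed, about 12 in all and at most 16, crops included, and the job is handed in when it is done.

Besides the shell and the picture viewer there is one more tool, called after "Request:" in YAML: its name, and indented under it one key for each argument. carry_out: Moves the arm, as the interface text tells. Shift numbers are shares of 0.04 m and turn numbers shares of 4 degrees, none past 1 either way. Its arguments: {"type":"object","properties":{"commands":{"type":"array"},"grip_force":{"type":"number"}},"required":["commands"]}

```bash
ls; mkdir -p pics; cat > h.py <<'E'
import numpy as np, cv2
from plant import telemetry, cams, r
def cap(name, fn=None):
    c=cams.capture(name)
    if fn: cv2.imwrite('pics/'+fn, c['frame'][:,:,::-1])
    np.save('/tmp/%s.npy'%name, np.array([c],dtype=object), allow_pickle=True); return c
def last(name): return np.load('/tmp/%s.npy'%name,allow_pickle=True)[0]
def px(c,p):
    p=np.atleast_2d(p); T=np.array(c['camera_from_world']); q=p@T[:3,:3].T+T[:3,3]
    s=q[:,:2]/q[:,2:]; s=s*(1+c['k1']*(s**2).sum(1,keepdims=True)); K=np.array(c['camera_matrix'])
    return s@K[:2,:2].T+K[:2,2]
def ray(c,uv):
    K=np.array(c['camera_matrix']); d=(np.array(uv,float)-K[:2,2])/[K[0,0],K[1,1]]; s=d.copy()
    for _ in range(20): s=d/(1+c['k1']*(s@s))
    T=np.array(c['camera_from_world']); R=T[:3,:3]
    return -R.T@T[:3,3], R.T@np.array([s[0],s[1],1])
def atz(c,uv,z):
    o,d=ray(c,uv); return o+d*(z-o[2])/d[2]
def tri(c1,u1,c2,u2):
    o1,d1=ray(c1,u1);o2,d2=ray(c2,u2)
    t=np.linalg.lstsq(np.c_[d1,-d2],o2-o1,rcond=None)[0]
    a,b=o1+t[0]*d1,o2+t[1]*d2; return (a+b)/2,np.linalg.norm(a-b)
E
python3 - <<'E'
from h import *
s=telemetry.get_state();print(s)
for n in('top','side'):
    c=cap(n,n+'0.png'); T=np.array(c['camera_from_world']);print(n,-T[:3,:3].T@T[:3,3],T[2,:3],c['camera_matrix'],c['k1'])
E
```

```text
pics
{'time_s': 0.0, 'joints': array([ 8.51474288e+01,  2.05900869e+01,  6.33144809e-01, -1.99793992e-02,
       -7.01351125e+01, -1.65084321e+01]), 'qd': array([-0.04689919, -0.03478698,  0.01466008,  0.04015444, -0.06452417,
        0.02213986]), 'joint_torque': array([-1.60184412e-03, -5.82725644e+01,  2.93060732e+01,  6.99739739e+00,
        6.95276249e-03, -1.65095321e-04]), 'tcp_pos': array([0.24570496, 0.62820317, 0.24763354]), 'eef_rot': array([ 1.79906403e+02, -8.15270660e-03, -2.13678008e+01]), 'contact_force': array([-0.13849797,  0.70377149, -0.34700938]), 'moment': array([ 0.03367808, -0.02625206,  0.02722583]), 'gripper_width': 0.08744518011398712}
top [ 0.33297562 -0.01677793  1.51337779] [ 0.12528305  0.00464928 -0.99211015] [[433.40014871   0.         252.12502312]
 [  0.         433.40014871 184.99269549]
 [  0.           0.           1.        ]] -0.07410615336290784
side [ 0.25405336 -0.99946795  1.33376462] [ 0.16479829  0.63708833 -0.75296745] [[407.52519643   0.         256.25643718]
 [  0.         407.52519643 191.5305631 ]
 [  0.           0.           1.        ]] -0.10390628506739985
```

View pics/top0.png

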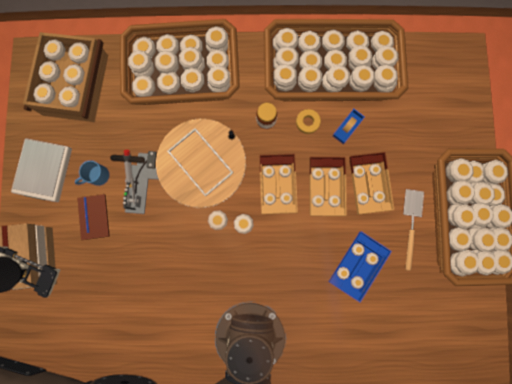

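View pics/side0.png

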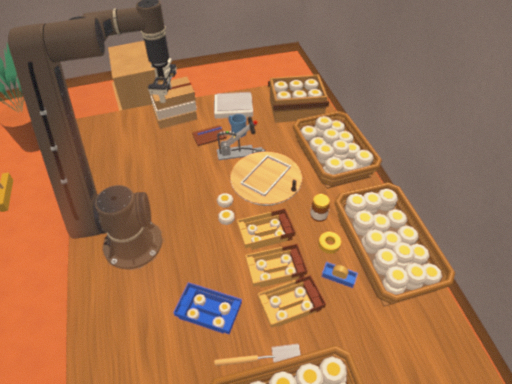

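Trays in the top view: honey-coloured at (278,187), (327,190) and (371,187). The blue look-alike at (360,266) and the crates are left alone. The lever is at (125,157), the cradle at (200,163) and the handle post at (232,134). Next is a close crop.

```bash
python3 - <<'E'
from h import *
a=last('top')['frame'][:,:,::-1]; b=last('side')['frame'][:,:,::-1]
A=cv2.resize(a[110:220,100:250],None,fx=4,fy=4,interpolation=cv2.INTER_CUBIC)[:,:600]
B=cv2.resize(a[145:220,250:400],None,fx=4,fy=4,interpolation=cv2.INTER_CUBIC)
cv2.imwrite('pics/c1.png',A)
cv2.imwrite('pics/c2.png',np.hstack([cv2.resize(a[145:220,255:400],None,fx=5,fy=5,interpolation=cv2.INTER_CUBIC)]))
E
```

```text
(no output)
```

View pics/c1.png

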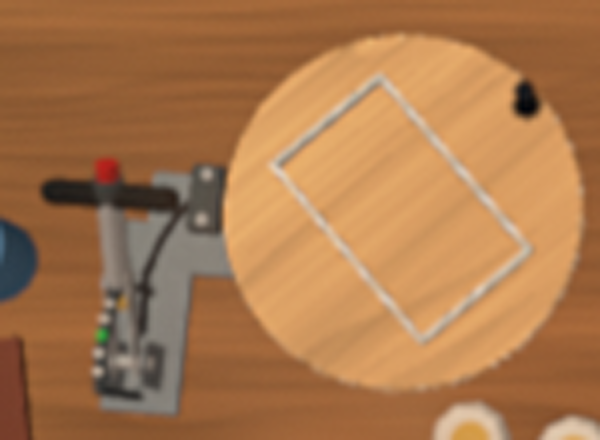

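View pics/c2.png

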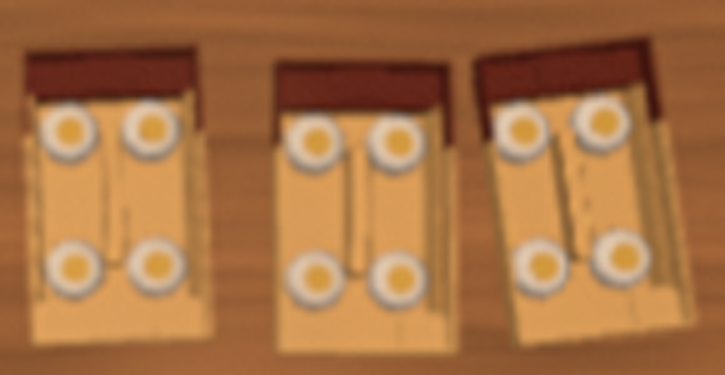

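```bash
cat >> h.py <<'E'
from scipy.optimize import least_squares
def fit(c,uv,local,x0):
    local=np.array(local,float)
    def w(p):
        C,S=np.cos(p[2]),np.sin(p[2]); q=local.copy()
        q[:,0]=p[0]+C*local[:,0]-S*local[:,1]; q[:,1]=p[1]+S*local[:,0]+C*local[:,1]; return q
    s=least_squares(lambda p:(px(c,w(p))-uv).ravel(),x0,x_scale=[.1,.1,1])
    return s.x,s.fun.reshape(-1,2)
E
python3 - <<'E'
from h import *
np.set_printoptions(precision=4,suppress=True)
c=last('top'); sd=last('side')
o=np.array([255,145])
T=[[(27,52),(195,47),(212,338),(33,345)],[(277,62),(447,62),(457,351),(278,352)],[(474,57),(648,39),(693,325),(519,345)]]
S=[[(68,131),(150,128),(157,266),(73,268)],[(316,141),(397,143),(397,279),(315,279)],[(521,131),(602,123),(623,257),(540,267)]]
L=[(.1,.06,.062),(.1,-.06,.062),(-.1,-.06,.062),(-.1,.06,.062)]
for t,s in zip(T,S):
    p,e=fit(c,np.array(t)/5+o-.4,L,[.6,-.2,0]); 
    m=np.mean([atz(c,np.array(q)/5+o-.4,.033) for q in s],0)
    sp=[atz(c,np.array(q)/5+o-.4,.033)[:2] for q in s]; dd=sp[0]+sp[1]-sp[2]-sp[3]
    print('tray',p[:2],np.degrees(p[2]),'res',abs(e).max(),'sweets',m[:2],np.degrees(np.arctan2(dd[1],dd[0])))
o=np.array([100,110]); f=lambda q:np.array(q)/4+o-.375
D=[atz(c,f(q),.05)[:2] for q in[(222,212),(584,212),(400,34),(400,392)]]
print('deck',(D[0]+D[1])/2,(D[2]+D[3])/2,np.linalg.norm(D[0]-D[1]),np.linalg.norm(D[2]-D[3]))
q=np.array([atz(c,f(q),.065)[:2] for q in[(380,80),(275,165),(424,340),(530,248)]])
print('cradle',q.mean(0),[np.linalg.norm(q[i]-q[i-1]) for i in range(4)]);d=q[0]+q[1]-q[2]-q[3];d=q[3]+q[2]-q[0]-q[1]
print('long yaw',np.degrees(np.arctan2(d[1],d[0])))
print('post',atz(c,f((522,90)),.105))
a,b=atz(c,f((45,190)),.157),atz(c,f((178,198)),.157);print('bar',a,b,np.linalg.norm(a-b),np.degrees(np.arctan2((a-b)[1],(a-b)[0]))-90)
print('button',atz(c,f((107,165)),.174))
E
```

```text
tray [ 0.5208 -0.0972] 1.4006024993395552 res 0.8186930951163731 sweets [ 0.522  -0.0955] 1.618734101254529
tray [ 0.5117 -0.265 ] -0.5446155640009503 res 0.5782421317873059 sweets [ 0.512  -0.2638] -1.8710443496205593
tray [ 0.5208 -0.4144] 6.288638172876983 res 0.5125836382765954 sweets [ 0.5219 -0.4137] 6.074259485475621
deck [0.5967 0.1676] [0.5981 0.1698] 0.31177773566605466 0.3121149306303393
cradle [0.5979 0.1663] [np.float64(0.19555357361032713), np.float64(0.11558020921912758), np.float64(0.198548619202323), np.float64(0.11828785674048581)]
long yaw -139.23923597338666
post [0.689  0.0617 0.105 ]
bar [0.5984 0.4427 0.157 ] [0.5906 0.3344 0.157 ] 0.10862177225896069 -4.106092562006566
button [0.6146 0.3877 0.174 ]
```

Positions: deck axis at about (0.5975, 0.1675), long axis of the cradle at 40.8°, post 0.140 from the axis (matches). T-bar measures 109 mm (matches), base yaw −4.1°, grip at about (0.592, 0.353, 0.157). I'll move above the lever grip now.

Request:
carry_out:
  commands: [0.455,-0.363,0,-0.957,-1,0.455,-0.363,0,-0.957,-1,0.455,-0.363,0,-0.957,-1,0.455,-0.363,0,-0.957,-1,0.455,-0.363,0,-0.957,-1,0.455,-0.363,0,-0.957,-1,0.455,-0.363,0,-0.957,-1,0.455,-0.363,0,-0.957,-1]
  grip_force: 15

```text
time_s: 0.9
tcp_pos: [0.392, 0.5116, 0.2481]
eef_rot: [180.0, -0.0, -52.1]
contact_force: [-0.4, 0.2, -0.2]
gripper_width: 0.088
```

Request:
carry_out:
  commands: [0.455,-0.363,0,-0.957,-1,0.455,-0.363,0,-0.957,-1,0.455,-0.363,0,-0.957,-1,0.455,-0.363,0,-0.957,-1,0.455,-0.363,0,-0.957,-1,0.455,-0.363,0,-0.957,-1,0.455,-0.363,0,-0.957,-1,0.455,-0.363,0,-0.957,-1]

```text
time_s: 1.7
tcp_pos: [0.5375, 0.3955, 0.2481]
eef_rot: [180.0, -0.0, -82.8]
contact_force: [0.4, -0.0, 0.1]
gripper_width: 0.0878
```

Request:
carry_out:
  commands: [0.455,-0.363,0,-0.957,-1,0.455,-0.363,0,-0.957,-1,0.455,-0.363,0,-0.957,-1,0,0,0,0,-1,0,0,0,0,-1]

```text
time_s: 2.2
tcp_pos: [0.5917, 0.3522, 0.2479]
eef_rot: [180.0, -0.0, -94.1]
contact_force: [-0.0, -0.2, -0.7]
gripper_width: 0.0877
```

```bash
python3 - <<'E'
from h import *
a=cap('side')['frame'][:,:,::-1];b=cap('top')['frame'][:,:,::-1]
f=lambda a,u,v:cv2.resize(a[v:v+90,u:u+100],None,fx=4,fy=4,interpolation=cv2.INTER_CUBIC)
cv2.imwrite('pics/l1.png',np.hstack([f(a,195,85),f(b,90,120)]))
s=telemetry.get_state();print(s['tcp_pos'],s['eef_rot'],s['time_s'])
E
```

```text
[0.59114011 0.35304874 0.2483106 ] [ 1.79973934e+02 -1.29679635e-02 -9.40288689e+01] 2.3
```

View pics/l1.png

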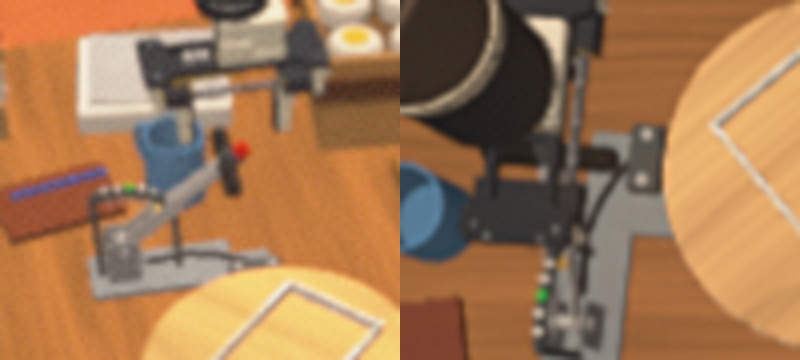

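```bash
python3 - <<'E'
from h import *
c=last('top');s=last('side')
print(tri(c,(126.4,150.9),s,(255.2,122.3)))
print('pred button side/top',px(s,[[.618,.387,.173]]),px(c,[[.618,.387,.173]]))
print('bar end pred side', px(s,[[.5906,.3344,.157]]), 'seen', 195+232/4,85+165/4)
print('hinge pred side',px(s,[[.4695,.3974,.058]]),'seen',195+120/4,85+240/4)
E
```

```text
(array([0.61495598, 0.39077785, 0.16378394]), np.float64(0.0034406850348394796))
pred button side/top [[256.42669387 120.99805966]] [[126.71230529 149.89728123]]
bar end pred side [[253.56826693 132.21697318]] seen 253.0 126.25
hinge pred side [[225.14648339 144.64928233]] seen 225.0 145.0
```

Request:
carry_out:
  commands: [0,0,-0.55,0,-1,0,0,-0.55,0,-1,0,0,-0.55,0,-1,0,0,-0.55,0,-1,0,0,0,0,1,0,0,0,0,1,0,0,0,0,1,0,0,0,0,1]
  grip_force: 20

```text
time_s: 3.1
tcp_pos: [0.5921, 0.3534, 0.1622]
eef_rot: [-179.9, 0.1, -94.1]
contact_force: [0.1, -0.6, -0.0]
gripper_width: 0.0612
```

Request:
carry_out:
  commands: [0,0,0,0,1,0,0,0,0,1]

```text
time_s: 3.3
tcp_pos: [0.5918, 0.3528, 0.1612]
eef_rot: [-180.0, 0.0, -94.1]
contact_force: [-0.3, -0.0, 0.1]
gripper_width: 0.0451
```

Request:
carry_out:
  commands: [0,0,0,0,1,0,0,0,0,1,0,0,0,0,1,0,0,0,0,1,0,0,0,0,1]

```text
time_s: 3.8
tcp_pos: [0.5882, 0.3529, 0.1604]
eef_rot: [179.7, -0.1, -94.1]
contact_force: [-16.0, 2.3, 9.1]
gripper_width: 0.0214
```

Request:
carry_out:
  commands: [-0.263,0.019,0.3,0,1,-0.292,0.021,0.272,0,1,-0.318,0.023,0.242,0,1,-0.34,0.024,0.209,0,1,-0.359,0.026,0.174,0,1,-0.375,0.027,0.137,0,1,-0.386,0.028,0.099,0,1]

```text
time_s: 4.5
tcp_pos: [0.501, 0.3604, 0.2229]
eef_rot: [-179.5, 0.3, -94.0]
contact_force: [10.4, -1.1, 6.7]
gripper_width: 0.0211
```

Request:
carry_out:
  commands: [-0.3,0.021,0.06,0,1,0,0,0,0,1,0,0,0,0,1]

```text
time_s: 4.8
tcp_pos: [0.4885, 0.3615, 0.2257]
eef_rot: [-179.5, 0.3, -94.0]
contact_force: [5.5, 0.3, 11.5]
gripper_width: 0.0219
```

Request:
carry_out:
  commands: [-0.15,0.01,-0.06,0,1,0,0,0,0,1,0.1,0,0,0,1,0.1,0,0,0,1,0,0,0,0,-1,0,0,0,0,-1,0,0,0,0,-1,0,0,0,0,-1]

```text
time_s: 5.6
tcp_pos: [0.4879, 0.3605, 0.218]
eef_rot: [180.0, -0.0, -94.1]
contact_force: [0.2, -1.4, -0.2]
gripper_width: 0.0476
```

Request:
carry_out:
  commands: [0,0,0,0,-1,0,0,0,0,-1,0,0,0.5,0,-1,0,0,1,0,-1,0,-0.5,1,0,-1,0,-1,0,0,-1,0,-1,0,0,-1]

```text
time_s: 6.3
tcp_pos: [0.4885, 0.2604, 0.3189]
eef_rot: [-179.9, 0.1, -94.0]
contact_force: [0.8, -0.2, 0.5]
gripper_width: 0.0872
```

Request:
carry_out:
  commands: [0,-1,0,0,-1,0,-1,0,0,-1,0,-1,0,0,-1,0,-1,0,0,-1,0,-1,0,0,0,0,-1,0,0,0]

```text
time_s: 6.9
tcp_pos: [0.488, 0.0191, 0.318]
eef_rot: [-180.0, 0.0, -94.1]
contact_force: [0.5, -0.1, 0.0]
gripper_width: 0.0769
```

```bash
python3 - <<'E'
from h import *
a=cap('side')['frame'][:,:,::-1];b=cap('top')['frame'][:,:,::-1]
f=lambda a,u,v:cv2.resize(a[v:v+90,u:u+80],None,fx=5,fy=5,interpolation=cv2.INTER_CUBIC)
cv2.imwrite('pics/l2.png',np.hstack([f(a,195,85),f(b,90,130)]))
s=telemetry.get_state();print(s['tcp_pos'],s['eef_rot'],s['time_s'])
H=np.array([.4680,.3974,.058])
for th in(.54,.72,.9):
    p=.9-th; d=np.array([np.cos(np.radians(-4.1)),np.sin(np.radians(-4.1)),0])
    w=[H+d*R*np.sin(p)+[0,0,R*np.cos(p)] for R in(.16,.19)]
    print(th,(px(last('side'),w)-[195,85])*5,(px(last('top'),w)-[90,130])*5+[400,0])
E
```

```text
[0.48779376 0.01725472 0.31809673] [-1.79998066e+02 -2.63018566e-02 -9.42890267e+01] 7.0
0.54 [[201.62513605 163.01791688]
 [212.15837087 135.89633121]] [[552.25172177 237.92229423]
 [539.81765101 213.94404814]]
0.72 [[169.84857286 160.18371745]
 [174.03875636 132.32869095]] [[543.8264292  281.11142261]
 [529.44845201 266.1167767 ]]
0.9 [[137.1195135  162.10657003]
 [134.70497524 134.54447398]] [[537.7737237  327.39493265]
 [522.00660694 322.26033432]]
```

View pics/l2.png

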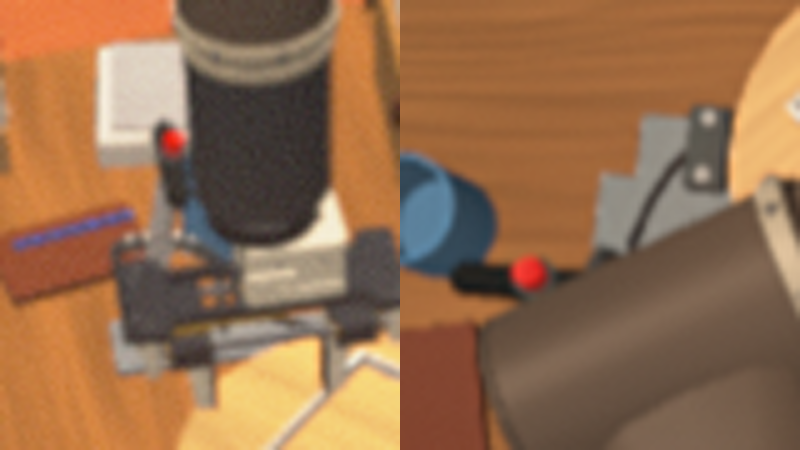

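The lever rests in notch 3: the button is seen at side-crop (173,140) and top-crop (530,270), against a prediction for 0.72 of (174,132)/(529,266). On to tray 1.

Request:
carry_out:
  commands: [0.04,-0.1375,-0.188,-1,0.1,0.04,-0.1375,-0.188,-1,0.1,0.04,-0.1375,-0.188,-1,0.1,0.04,-0.1375,-0.188,-1,0.1,0.04,-0.1375,-0.188,-1,0.1,0.04,-0.1375,-0.188,-1,0.1,0.04,-0.1375,-0.188,-1,0.1,0.04,-0.1375,-0.188,-1,0.1]

```text
time_s: 7.8
tcp_pos: [0.5013, -0.0231, 0.2573]
eef_rot: [180.0, -0.0, -126.2]
contact_force: [0.5, -0.2, 0.3]
gripper_width: 0.0393
```

Request:
carry_out:
  commands: [0.04,-0.1375,-0.188,-1,0.1,0.04,-0.1375,-0.188,-1,0.1,0.04,-0.1375,-0.188,-1,0.1,0.04,-0.1375,-0.188,-1,0.1,0.04,-0.1375,-0.188,-1,0.1,0.04,-0.1375,-0.188,-1,0.1,0.04,-0.1375,-0.188,-1,0.1,0.04,-0.1375,-0.188,-1,0.1]

```text
time_s: 8.6
tcp_pos: [0.5141, -0.0671, 0.1971]
eef_rot: [180.0, -0.0, -158.2]
contact_force: [0.6, -0.1, -0.9]
gripper_width: 0.0394
```

Request:
carry_out:
  commands: [0.04,-0.1375,-0.188,-1,0.1,0.04,-0.1375,-0.188,-1,0.1,0.04,-0.1375,-0.188,-1,0.1,0.04,-0.1375,-0.188,-1,0.1,0.04,-0.1375,-0.188,-1.0,0.1,0,0,0,-0.1,0.1,0,0,0,0,0.1]

```text
time_s: 9.3
tcp_pos: [0.522, -0.0946, 0.1599]
eef_rot: [-180.0, -0.0, -178.4]
contact_force: [0.8, 0.9, -0.3]
gripper_width: 0.0393
```

```bash
cat >> h.py <<'E'
def sweets(c,u0,v0,u1,v1):
    im=c['frame'][v0:v1,u0:u1]; hsv=cv2.cvtColor(im,cv2.COLOR_RGB2HSV)
    m=((hsv[...,1]<75)&(hsv[...,2]>150)).astype(np.uint8)
    m=cv2.morphologyEx(m,cv2.MORPH_CLOSE,np.ones((7,7)))
    n,l,st,ce=cv2.connectedComponentsWithStats(m)
    return [(np.round(ce[i]+[u0,v0],1),st[i,4]) for i in range(1,n) if st[i,4]>60]
E
python3 - <<'E'
from h import *
np.set_printoptions(precision=4,suppress=True)
b=cap('top');a=cap('side')
for q,n in sweets(b,250,150,400,225): print(q,n,atz(b,q,.033)[:2])
f=lambda a,u,v:cv2.resize(a['frame'][v:v+90,u:u+80,::-1],None,fx=5,fy=5,interpolation=cv2.INTER_CUBIC)
cv2.imwrite('pics/t1.png',np.hstack([f(a,225,190),f(b,240,145)]))
s=telemetry.get_state();print(s['tcp_pos'],s['eef_rot'],s['time_s'],s['gripper_width'])
E
```

```text
[366.6 170.4] 198 [ 0.5676 -0.4076]
[325.7 173.2] 211 [ 0.5589 -0.2647]
[277.7 198.1] 197 [ 0.4739 -0.0972]
[370.7 197.4] 199 [ 0.4734 -0.4179]
[325.9 200.6] 200 [ 0.4638 -0.2626]
[ 0.5222 -0.0945  0.1603] [-179.9975    0.0251 -178.3837] 9.4 0.03896083004375051
```

View pics/t1.png

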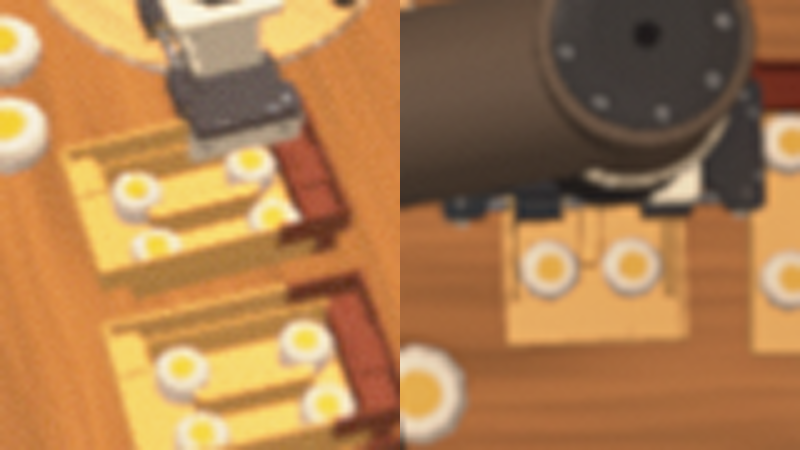

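Tray 1's spine lies under the gripper and matches the measurement. I'll descend and grip it.

Request:
carry_out:
  commands: [0,-0.03,-0.8,0,0.1,0,0,-0.8,0,0.1,0,0,-0.8,0,0.1,0,0,-0.8,0,0.1,0,0,0,0,1,0,0,0,0,1,0,0,0,0,1,0,0,0,0,1]
  grip_force: 35

```text
time_s: 10.2
tcp_pos: [0.5232, -0.096, 0.0338]
eef_rot: [180.0, 0.2, -178.5]
contact_force: [1.0, -4.3, 3.1]
gripper_width: 0.013
```

Request:
carry_out:
  commands: [0,0,0,0,1,0,0,0,0,1,0,0,0.1,0,1,0,0,0.4,0,1]

```text
time_s: 10.6
tcp_pos: [0.5203, -0.0961, 0.0512]
eef_rot: [180.0, -0.2, -178.5]
contact_force: [0.1, 0.8, -4.7]
gripper_width: 0.0118
```

Request:
carry_out:
  commands: [0,0,0.8,0,1,0,0,0.8,0,1,0,0,0.8,0,1,0,0,0.8,0,1,0.1925,0.659,0,0.98,1,0.1925,0.659,0,0.98,1,0.1925,0.659,0,0.98,1,0.1925,0.659,0,0.98,1]

```text
time_s: 11.4
tcp_pos: [0.5521, 0.0104, 0.1801]
eef_rot: [180.0, -0.0, -162.7]
contact_force: [0.0, -1.1, -4.3]
gripper_width: 0.0118
```

Request:
carry_out:
  commands: [0.1925,0.659,0,0.98,1,0.1925,0.659,0,0.98,1,0.1925,0.659,0,0.98,1,0.1925,0.659,0,0.98,1,0.1925,0.659,0,0.98,1,0.1925,0.659,0,0.98,1,0,0,0,0,1,0,0,0,0,1]

```text
time_s: 12.2
tcp_pos: [0.5981, 0.1679, 0.1794]
eef_rot: [180.0, -0.1, -139.3]
contact_force: [0.3, -0.8, -5.1]
gripper_width: 0.0118
```

Request:
carry_out:
  commands: [0,0,-0.5,0,1,0,0,-0.5,0,1,0,0,0,0,1,0,0,0,0,1]

```text
time_s: 12.6
tcp_pos: [0.5987, 0.1667, 0.1402]
eef_rot: [-180.0, -0.1, -139.3]
contact_force: [0.3, 0.1, -3.7]
gripper_width: 0.0114
```

```bash
python3 - <<'E'
from h import *
np.set_printoptions(precision=4,suppress=True)
b=cap('top');a=cap('side')
f=lambda a,u,v:cv2.resize(a['frame'][v:v+90,u:u+100,::-1],None,fx=4,fy=4,interpolation=cv2.INTER_CUBIC)
cv2.imwrite('pics/p1.png',np.hstack([f(a,215,130),f(b,150,115)]))
s=telemetry.get_state();print(s['tcp_pos'],s['eef_rot'],s['time_s'],s['gripper_width'])
p=s['tcp_pos'];ps=np.radians(40.8);C,S=np.cos(ps),np.sin(ps)
q=[[p[0]+C*x-S*y,p[1]+S*x+C*y,p[2]-.0323+.062] for x,y in((.1,.06),(.1,-.06),(-.1,-.06),(-.1,.06))]
print('rim pred',(px(a,q)-[215,130])*4,(px(b,q)-[150,115])*4+[400,0])
q=[[.5975+C*x-S*y,.1675+S*x+C*y,.065] for x,y in((.097,.057),(.097,-.057),(-.097,-.057),(-.097,.057))]
print('cradle pred',(px(a,q)-[215,130])*4,(px(b,q)-[150,115])*4+[400,0])
E
```

```text
[0.5995 0.1674 0.1413] [-179.9706    0.0889 -139.319 ] 12.7 0.011674440160791768
rim pred [[208.2031  24.3572]
 [304.0072  66.2207]
 [199.4239 181.4681]
 [100.0229 133.6652]] [[443.6888 116.2406]
 [558.8361  18.904 ]
 [722.417  204.234 ]
 [606.2711 304.4233]]
cradle pred [[206.2632  98.623 ]
 [293.2774 138.4712]
 [196.0034 249.5221]
 [106.0087 204.4853]] [[474.9125 145.9489]
 [576.5082  59.7559]
 [724.1872 227.3806]
 [621.8325 315.8132]]
```

View pics/p1.png

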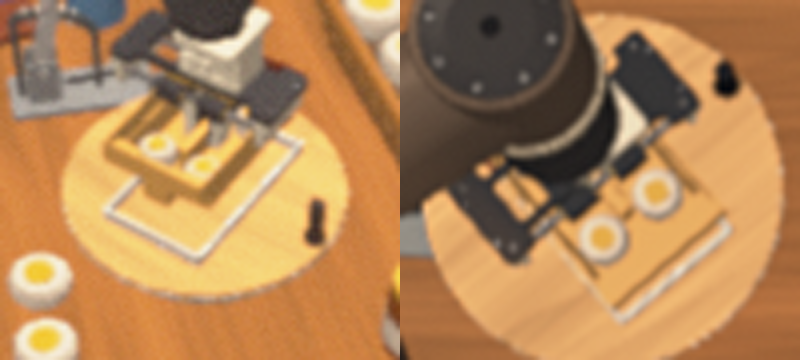

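```bash
python3 - <<'E'
from h import *
b=last('top');a=last('side')
p=np.array([.5990,.1672]);ps=np.radians(40.7);C,S=np.cos(ps),np.sin(ps)
for n,c,us in(('top',b,[(150+203/4-.4,115+238/4-.4),(150+257/4-.4,115+192/4-.4)]),('side',a,[(215+158/4-.4,130+147/4-.4),(215+205/4-.4,130+165/4-.4)])):
    q=np.mean([atz(c,u,.1415)[:2] for u in us],0)-p
    print(n,'tray frame',[C*q[0]+S*q[1],-S*q[0]+C*q[1]])
print(sweets(b,180,150,240,200))
E
```

```text
top tray frame [np.float64(-0.05034963912778601), np.float64(-0.0007820231917988647)]
side tray frame [np.float64(-0.055263796824798955), np.float64(-0.007457359147690596)]
[(array([213.7, 163. ]), np.int32(108)), (array([200.7, 174.2]), np.int32(108)), (array([218.5, 183. ]), np.int32(65))]
```

Request:
carry_out:
  commands: [0.025,0.06,-0.5,0,1,0,0,-0.5,0,1,0,0,-0.2,0,1,0,0,0,0,1]

```text
time_s: 13.1
tcp_pos: [0.5996, 0.1697, 0.0916]
eef_rot: [180.0, -0.1, -139.3]
contact_force: [0.2, 0.1, -3.9]
gripper_width: 0.0115
```

Request:
carry_out:
  commands: [0,0,-0.1,0,1,0,0,-0.06,0,1,0,0,0,0,1]

```text
time_s: 13.4
tcp_pos: [0.6001, 0.1701, 0.0859]
eef_rot: [-180.0, 0.0, -139.3]
contact_force: [0.1, 0.9, -4.7]
gripper_width: 0.0116
```

Request:
carry_out:
  commands: [0,0,-0.06,0,1,0,0,-0.05,0,1,0,0,0,0,1]

```text
time_s: 13.7
tcp_pos: [0.6004, 0.1702, 0.0838]
eef_rot: [-179.9, 0.1, -139.2]
contact_force: [-6.8, -0.5, 13.9]
gripper_width: 0.0118
```

Request:
carry_out:
  commands: [0,0,0.03,0,0.1,0,0,0,0,0.1,0,0,0,0,0.1,0,0,0.5,0,0.1,0,0,1,0,0.1,0,0,1,0,0.1,0,-1,0,1,0.1,0,-1,0,1,0.1]

```text
time_s: 14.5
tcp_pos: [0.6007, 0.0903, 0.1839]
eef_rot: [-179.9, 0.2, -131.0]
contact_force: [0.8, -0.4, -1.2]
gripper_width: 0.0395
```

Request:
carry_out:
  commands: [-0.2,-1,0,1,0.1,-0.2,-1,0,1,0.1,-0.2,-1,0,1,0.1,-0.2,-1,0,1,0.1,-0.2,-1,0,1,0.1,-0.2,-1,0,1,0.1,-0.2,-0.8,0,1,0.1,0,0,0,1,0.1]

```text
time_s: 15.3
tcp_pos: [0.5427, -0.1852, 0.1822]
eef_rot: [180.0, -0.0, -99.3]
contact_force: [0.2, -0.8, -0.3]
gripper_width: 0.0394
```

```bash
python3 - <<'E'
from h import *
np.set_printoptions(precision=4,suppress=True)
b=cap('top')
s=telemetry.get_state();print(s['tcp_pos'],s['eef_rot'],s['time_s'],s['gripper_width'])
for q,n in sweets(b,155,120,400,225): print(q,n,atz(b,q,.033)[:2],atz(b,q,.083)[:2])
E
```

```text
[ 0.5433 -0.184   0.1822] [179.9902  -0.01   -99.0683] 15.35 0.0389815783102535
[268.8 144.3] 74 [ 0.6624 -0.0691] [ 0.6513 -0.0673]
[195.7 145. ] 109 [0.6624 0.1861] [0.6513 0.1793]
[183.4 155.3] 97 [0.6262 0.2288] [0.6163 0.2205]
[366.6 170.4] 197 [ 0.5676 -0.4076] [ 0.5597 -0.3944]
[332.9 173.1] 102 [ 0.559  -0.2897] [ 0.5514 -0.2805]
[201.9 176.2] 99 [0.552  0.1636] [0.5446 0.1575]
[370.7 197.3] 200 [ 0.4737 -0.418 ] [ 0.4689 -0.4044]
[327.4 201.1] 172 [ 0.462  -0.2677] [ 0.4576 -0.2592]
[212.4 217.4] 64 [0.4095 0.1267] [0.4069 0.1219]
```

Request:
carry_out:
  commands: [-0.033,-0.083,-0.05,1,0.1,-0.033,-0.083,-0.05,1,0.1,-0.033,-0.083,-0.05,1,0.1,-0.033,-0.083,-0.05,1,0.1,-0.033,-0.083,-0.05,1,0.1,-0.033,-0.083,-0.05,1,0.1,-0.033,-0.083,-0.05,1,0.1,-0.033,-0.083,-0.05,1,0.1]

```text
time_s: 16.15
tcp_pos: [0.5336, -0.2083, 0.1662]
eef_rot: [180.0, -0.0, -67.2]
contact_force: [-0.1, -0.2, 0.3]
gripper_width: 0.0392
```

Request:
carry_out:
  commands: [-0.033,-0.083,-0.05,1,0.1,-0.033,-0.083,-0.05,1,0.1,-0.033,-0.083,-0.05,1,0.1,-0.033,-0.083,-0.05,1,0.1,-0.033,-0.083,-0.05,1,0.1,-0.033,-0.083,-0.05,1,0.1,-0.033,-0.083,-0.05,1,0.1,-0.033,-0.083,-0.05,1,0.1]

```text
time_s: 16.95
tcp_pos: [0.5231, -0.2348, 0.1502]
eef_rot: [180.0, -0.0, -35.2]
contact_force: [-0.1, -0.3, 0.1]
gripper_width: 0.0395
```

Request:
carry_out:
  commands: [-0.033,-0.083,-0.05,1,0.1,-0.033,-0.083,-0.05,1,0.1,-0.033,-0.083,-0.05,1,0.1,-0.033,-0.083,-0.05,1,0.1,-0.033,-0.083,-0.05,1,0.1,-0.033,-0.083,-0.05,1,0.1,-0.033,-0.083,-0.05,1,0.1,-0.033,-0.083,-0.05,1,0.1]

```text
time_s: 17.75
tcp_pos: [0.5126, -0.2614, 0.1342]
eef_rot: [180.0, -0.0, -3.2]
contact_force: [0.6, -0.2, 0.0]
gripper_width: 0.0394
```

Request:
carry_out:
  commands: [0,0,0,0.4,0.1,0,0,0,0,0.1]

```text
time_s: 17.95
tcp_pos: [0.5125, -0.2614, 0.1343]
eef_rot: [180.0, 0.0, -1.7]
contact_force: [1.4, 0.4, 0.3]
gripper_width: 0.0392
```

```bash
python3 - <<'E'
from h import *
np.set_printoptions(precision=4,suppress=True)
b=cap('top');a=cap('side')
f=lambda a,u,v:cv2.resize(a['frame'][v:v+90,u:u+80,::-1],None,fx=5,fy=5,interpolation=cv2.INTER_CUBIC)
cv2.imwrite('pics/t2.png',np.hstack([f(a,230,230),f(b,290,145)]))
s=telemetry.get_state();print(s['tcp_pos'],s['eef_rot'],s['time_s'],s['gripper_width'])
for q,n in sweets(b,290,160,400,225): print(q,n,atz(b,q,.033)[:2])
print(sweets(a,240,210,330,330))
for p in([.4638,-.2645,.033],[.5589,-.2647,.033]): print(px(a,[p]))
E
```

```text
[ 0.5125 -0.2615  0.1344] [179.9951  -0.0118  -1.7805] 18.05 0.039393480354268366
[323.9 183.9] 100 [ 0.5216 -0.2573]
[370.5 197.3] 205 [ 0.4737 -0.4173]
[325.9 200.6] 201 [ 0.4638 -0.2626]
[(array([319.6, 214.4]), np.int32(117)), (array([268.2, 233.9]), np.int32(94)), (array([262.1, 269.1]), np.int32(138)), (array([288.2, 266.3]), np.int32(125)), (array([302.9, 298.2]), np.int32(178)), (array([277.8, 307.3]), np.int32(187))]
[[262.5267 268.3252]]
[[287.3621 262.359 ]]
```

View pics/t2.png

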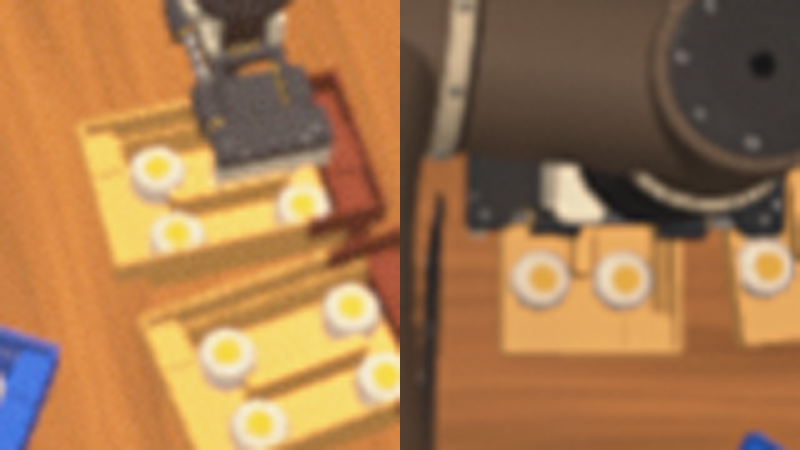

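Request:
carry_out:
  commands: [-0.03,-0.05,-0.85,0,0.1,0,0,-0.85,0,0.1,0,0,-0.87,0,0.1,0,0,0,0,1,0,0,0,0,1,0,0,0,0,1,0,0,0,0,1,0,0,0,0,1]

```text
time_s: 18.85
tcp_pos: [0.5121, -0.264, 0.0334]
eef_rot: [180.0, -0.2, -1.7]
contact_force: [-0.5, -1.3, 6.9]
gripper_width: 0.0117
```

Request:
carry_out:
  commands: [0,0,0,0,1,0,0,0.1,0,1,0,0,0.4,0,1,0,0,0,0,1]

```text
time_s: 19.25
tcp_pos: [0.5119, -0.2638, 0.0532]
eef_rot: [180.0, -0.1, -1.7]
contact_force: [0.1, -0.4, -3.8]
gripper_width: 0.0119
```

Request:
carry_out:
  commands: [0,0,0.98,0,1,0,0,0.98,0,1,0,0,0.98,0,1,0,0,0.98,0,1,0.0607,0.308,0,-0.984,1,0.0607,0.308,0,-0.984,1,0.0607,0.308,0,-0.984,1,0.0607,0.308,0,-0.984,1]

```text
time_s: 20.05
tcp_pos: [0.5202, -0.2136, 0.2076]
eef_rot: [-180.0, 0.1, -17.6]
contact_force: [0.2, -0.0, -4.0]
gripper_width: 0.012
```

Request:
carry_out:
  commands: [0.0607,0.308,0,-0.984,1,0.0607,0.308,0,-0.984,1,0.0607,0.308,0,-0.984,1,0.0607,0.308,0,-0.984,1,0.0607,0.308,0,-0.984,1,0.0607,0.308,0,-0.984,1,0.0607,0.308,0,-0.984,1,0.0607,0.308,0,-0.984,1]

```text
time_s: 20.85
tcp_pos: [0.5396, -0.1151, 0.2074]
eef_rot: [180.0, 0.1, -49.1]
contact_force: [0.5, -0.9, -3.9]
gripper_width: 0.0118
```

Request:
carry_out:
  commands: [0.0607,0.308,0,-0.984,1,0.0607,0.308,0,-0.984,1,0.0607,0.308,0,-0.984,1,0.0607,0.308,0,-0.984,1,0.0607,0.308,0,-0.984,1,0.0607,0.308,0,-0.984,1,0.0607,0.308,0,-0.984,1,0.0607,0.308,0,-0.984,1]

```text
time_s: 21.65
tcp_pos: [0.559, -0.0167, 0.2074]
eef_rot: [179.9, 0.0, -80.6]
contact_force: [0.4, -0.3, -3.8]
gripper_width: 0.0123
```

Request:
carry_out:
  commands: [0.0607,0.308,0,-0.984,1,0.0607,0.308,0,-0.984,1,0.0607,0.308,0,-0.984,1,0.0607,0.308,0,-0.984,1,0.0607,0.308,0,-0.984,1,0.0607,0.308,0,-0.984,1,0.0607,0.308,0,-0.984,1,0.0607,0.308,0,-0.984,1]

```text
time_s: 22.45
tcp_pos: [0.5785, 0.0818, 0.2073]
eef_rot: [179.9, -0.0, -112.1]
contact_force: [-0.1, 0.0, -3.7]
gripper_width: 0.0118
```

Request:
carry_out:
  commands: [0.0607,0.308,0,-0.984,1,0.0607,0.308,0,-0.984,1,0.0607,0.308,0,-0.984,1,0.0607,0.308,0,-0.984,1,0.0607,0.308,0,-0.984,1,0.0607,0.308,0,-0.984,1,0.0607,0.308,0,-0.984,1,0,0,0,0,1]

```text
time_s: 23.25
tcp_pos: [0.5957, 0.1687, 0.2072]
eef_rot: [180.0, -0.1, -139.5]
contact_force: [0.5, 0.2, -4.6]
gripper_width: 0.0116
```

Request:
carry_out:
  commands: [0,0,0,0,1,0,0,0,0,1]

```text
time_s: 23.45
tcp_pos: [0.5956, 0.167, 0.2079]
eef_rot: [180.0, -0.1, -139.4]
contact_force: [0.5, -0.4, -4.3]
gripper_width: 0.0121
```

```bash
cat > chk.py <<'E'
from h import *
np.set_printoptions(precision=4,suppress=True)
import sys
yaw=float(sys.argv[1])
b=cap('top')
s=telemetry.get_state();p=s['tcp_pos'];print(p,s['eef_rot'],s['time_s'],s['gripper_width'])
z=p[2]-.0335+.033;ps=np.radians(yaw);C,S=np.cos(ps),np.sin(ps)
for q,n in sweets(b,150,110,260,220):
    d=atz(b,q,z)[:2]-p[:2]; print(q,n,'tray frame',[C*d[0]+S*d[1],-S*d[0]+C*d[1]])
E
python3 chk.py -139.5
```

```text
[0.5957 0.167  0.2081] [ 179.9868   -0.0279 -139.429 ] 23.5 0.011695578335148402
[202.6 140.5] 105 tray frame [np.float64(-0.014876963095189114), np.float64(0.04686237725767714)]
[210.2 158.9] 128 tray frame [np.float64(0.044623211267316394), np.float64(0.02734932363412893)]
[196.6 170.8] 123 tray frame [np.float64(0.04547899509559094), np.float64(-0.02790897497834024)]
[218.5 183.1] 66 tray frame [np.float64(0.11832566821656422), np.float64(-0.0018735315719165119)]
[217.4 215.4] 92 tray frame [np.float64(0.19090514187582303), np.float64(-0.06802987364202698)]
[243.3 217.3] 62 tray frame [np.float64(0.24639600228991676), np.float64(-0.01277774015923587)]
```

Request:
carry_out:
  commands: [0,0,-0.5,0,1,0,0,-0.5,0,1,0,0,-0.4,0,1,0,0,-0.3,0,1,0,0,0,0,1]

```text
time_s: 24.0
tcp_pos: [0.5951, 0.1667, 0.1386]
eef_rot: [180.0, -0.2, -139.5]
contact_force: [-0.5, 0.2, -4.1]
gripper_width: 0.0115
```

Request:
carry_out:
  commands: [0,0,-0.12,0,1,0,0,-0.08,0,1,0,0,0,0,1]

```text
time_s: 24.3
tcp_pos: [0.5961, 0.1675, 0.1325]
eef_rot: [180.0, 0.0, -139.5]
contact_force: [-1.0, 1.0, -2.7]
gripper_width: 0.0116
```

Request:
carry_out:
  commands: [0,0,-0.06,0,1,0,0,-0.06,0,1,0,0,0,0,1]

```text
time_s: 24.6
tcp_pos: [0.5965, 0.1677, 0.1293]
eef_rot: [-180.0, 0.1, -139.4]
contact_force: [-2.4, 1.2, 7.2]
gripper_width: 0.012
```

Request:
carry_out:
  commands: [0,0,0.03,0,0.1,0,0,0,0,0.1,0,0,0,0,0.1,0,0,0.5,0,0.1,0,0,1,0,0.1,0,-0.6,0.6,0,0.1,0,-1,0,0,0.1,-0.1,-1,0,-0.9,0.1]

```text
time_s: 25.4
tcp_pos: [0.5927, 0.0631, 0.2138]
eef_rot: [-180.0, 0.1, -143.0]
contact_force: [0.0, 0.1, -0.7]
gripper_width: 0.0395
```

Request:
carry_out:
  commands: [-0.15,-1,0,-1,0.1,-0.15,-1,0,-1,0.1,-0.15,-1,0,-1,0.1,-0.15,-1,0,-1,0.1,-0.15,-1,0,-1,0.1,-0.15,-1,0,-1,0.1,-0.15,-1,0,-1,0.1,-0.15,-1,0,-0.7,0.1]

```text
time_s: 26.2
tcp_pos: [0.5437, -0.2581, 0.2129]
eef_rot: [-180.0, 0.0, -174.0]
contact_force: [1.1, 0.0, 0.6]
gripper_width: 0.0393
```

Request:
carry_out:
  commands: [-0.2,-1,-0.4,0,0.1,-0.2,-1,-0.4,0,0.1,-0.2,-1,-0.4,0,0.1,0,-0.9,-0.4,0,0.1,0,0,0,0,0.1]

```text
time_s: 26.7
tcp_pos: [0.518, -0.4157, 0.1453]
eef_rot: [179.9, -0.2, -174.1]
contact_force: [-0.7, 0.0, -0.8]
gripper_width: 0.0395
```

```bash
python3 - <<'E'
from h import *
np.set_printoptions(precision=4,suppress=True)
b=cap('top');a=cap('side')
s=telemetry.get_state();print(s['tcp_pos'],s['eef_rot'],s['time_s'],s['gripper_width'])
for q,n in sweets(b,150,120,400,225): print(q,n,atz(b,q,.033)[:2],atz(b,q,.129)[:2])
f=lambda a,u,v:cv2.resize(a['frame'][v:v+90,u:u+80,::-1],None,fx=5,fy=5,interpolation=cv2.INTER_CUBIC)
cv2.imwrite('pics/t3.png',np.hstack([f(a,230,120),f(b,150,115)]))
E
```

```text
[ 0.5193 -0.4133  0.1477] [ 179.955    -0.0874 -173.9629] 26.8 0.03927967774038863
[371.6 136.8] 74 [ 0.6868 -0.4305] [ 0.6639 -0.4037]
[193.9 142.1] 110 [0.6728 0.1926] [0.6508 0.179 ]
[181.1 152.8] 109 [0.6352 0.237 ] [0.6156 0.2205]
[212.8 163.4] 108 [0.5966 0.126 ] [0.5795 0.1167]
[152.5 171.9] 75 [0.5687 0.336 ] [0.5534 0.3131]
[199.8 174.4] 110 [0.5584 0.1709] [0.5438 0.1587]
[218.3 183.2] 68 [0.5271 0.1067] [0.5145 0.0987]
[370.8 197.3] 203 [ 0.4737 -0.4183] [ 0.4646 -0.3923]
[217.6 217.6] 134 [0.4087 0.1089] [0.4038 0.1008]
[243.3 219.2] 103 [0.4026 0.0212] [0.3981 0.0187]
```

View pics/t3.png

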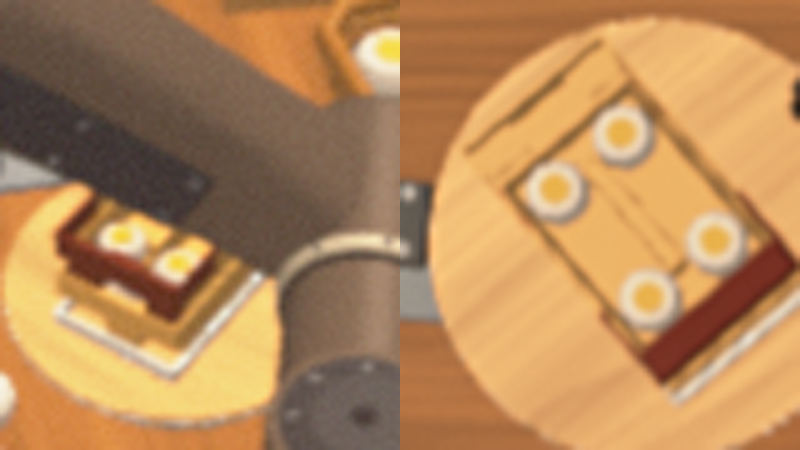

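Tray 2 stands on tray 1's ledges, half a turn round. Its centre is at (0.5974, 0.1687), on the axis. Tray 3 has not been moved, so I'll grip it.

Request:
carry_out:
  commands: [0.04,0.03,-0.72,0,0.1,0,0,-0.72,0,0.1,0,0,-0.72,0,0.1,0,0,-0.72,0,0.1,0,0,0,0,1,0,0,0,0,1,0,0,0,0,1,0,0,0,0,1]

```text
time_s: 27.6
tcp_pos: [0.5231, -0.412, 0.0359]
eef_rot: [-179.9, 0.2, -173.8]
contact_force: [0.1, -3.7, 1.9]
gripper_width: 0.0129
```

Request:
carry_out:
  commands: [0,0,0,0,1,0,0,0,0,1,0,0,0.1,0,1,0,0,0.4,0,1,0,0,0,0,1]

```text
time_s: 28.1
tcp_pos: [0.5222, -0.4116, 0.0552]
eef_rot: [-179.9, 0.1, -173.9]
contact_force: [1.2, -0.8, -3.3]
gripper_width: 0.0119
```

Request:
carry_out:
  commands: [0,0,1,0,1,0,0,1,0,1,0,0,1,0,1,0,0,1,0,1,0,0,1,0,1,0.129,0.97,0.1,0.573,1,0.129,0.97,0,0.573,1,0.129,0.97,0,0.573,1]

```text
time_s: 28.9
tcp_pos: [0.5365, -0.2935, 0.2569]
eef_rot: [179.9, -0.0, -167.0]
contact_force: [1.1, 0.4, -4.3]
gripper_width: 0.0116
```

Request:
carry_out:
  commands: [0.129,0.97,0,0.573,1,0.129,0.97,0,0.573,1,0.129,0.97,0,0.573,1,0.129,0.97,0,0.573,1,0.129,0.97,0,0.573,1,0.129,0.97,0,0.573,1,0.129,0.97,0,0.573,1,0.129,0.97,0,0.573,1]

```text
time_s: 29.7
tcp_pos: [0.5777, 0.0172, 0.2567]
eef_rot: [179.9, -0.1, -148.6]
contact_force: [1.2, 0.6, -3.5]
gripper_width: 0.0113
```

Request:
carry_out:
  commands: [0.129,0.97,0,0.573,1,0.129,0.97,0,0.573,1,0.129,0.97,0,0.573,1,0.129,0.97,0,0.573,1,0,0,0,0,1,0,0,0,0,1,0,0,0,0,1]

```text
time_s: 30.4
tcp_pos: [0.5985, 0.1702, 0.2568]
eef_rot: [180.0, -0.1, -139.5]
contact_force: [-0.4, 0.2, -2.5]
gripper_width: 0.0118
```

```bash
python3 chk.py 40.6
```

```text
[0.5986 0.1699 0.2571] [ 179.9818   -0.052  -139.527 ] 30.45 0.011384128292242297
[198.9 133.8] 135 tray frame [np.float64(0.02104574409358092), np.float64(-0.04909655461953033)]
[208.6 156.7] 132 tray frame [np.float64(-0.05091297135286751), np.float64(-0.02608164007765115)]
[152.4 171.5] 64 tray frame [np.float64(0.024775899479880466), np.float64(0.1277568984928779)]
[194.8 168.4] 126 tray frame [np.float64(-0.05082393082779554), np.float64(0.0272068736109738)]
[218.4 183.2] 67 tray frame [np.float64(-0.12997948684040844), np.float64(0.0032864376788399874)]
[217.4 215.3] 93 tray frame [np.float64(-0.19947022592230304), np.float64(0.06647962536413943)]
[243.3 217.3] 62 tray frame [np.float64(-0.2531907986835772), np.float64(0.01358378738031614)]
```

Request:
carry_out:
  commands: [0.03,0.02,-0.5,0,1,0,0,-0.5,0,1,0,0,-0.4,0,1,0,0,-0.3,0,1,0,0,0,0,1]

```text
time_s: 30.95
tcp_pos: [0.5993, 0.1703, 0.1878]
eef_rot: [180.0, -0.2, -139.6]
contact_force: [-0.4, -0.2, -3.3]
gripper_width: 0.0119
```

Request:
carry_out:
  commands: [0,0,-0.12,0,1,0,0,-0.08,0,1,0,0,0,0,1]

```text
time_s: 31.25
tcp_pos: [0.6002, 0.1715, 0.1817]
eef_rot: [180.0, 0.0, -139.5]
contact_force: [-0.6, -0.9, -2.6]
gripper_width: 0.0118
```

Request:
carry_out:
  commands: [0,0,-0.07,0,1,0,0,-0.06,0,1,0,0,0,0,1]

```text
time_s: 31.55
tcp_pos: [0.6006, 0.1717, 0.1778]
eef_rot: [-180.0, 0.1, -139.4]
contact_force: [-2.2, -0.2, 3.3]
gripper_width: 0.0119
```

Request:
carry_out:
  commands: [0,0,0.03,0,0.1,0,0,0,0,0.1,0,0,0,0,0.1,0,0,0.5,0,0.1,0,0,1,0,0.1,0,0,1,0,1,-0.6,-1,0.8,0,1,-0.6,-1,0,0,1]

```text
time_s: 32.35
tcp_pos: [0.5568, 0.0966, 0.3099]
eef_rot: [-179.8, 0.4, -139.4]
contact_force: [0.6, -1.5, -1.1]
gripper_width: 0.0211
```

Request:
carry_out:
  commands: [-0.3,-1,0,0,1,-0.3,-1,0,0,1,-0.3,-1,0,0,1,0,-1,0,0,1,0,-1,0,0,1,0,0,0,0,1,0,0,0,0,1]

```text
time_s: 33.05
tcp_pos: [0.5189, -0.1048, 0.3058]
eef_rot: [180.0, 0.0, -139.6]
contact_force: [-0.4, 0.2, -0.6]
gripper_width: 0.0006
```

```bash
python3 - <<'E'
from h import *
np.set_printoptions(precision=4,suppress=True)
b=cap('top');a=cap('side')
s=telemetry.get_state();print(s['tcp_pos'],s['eef_rot'],s['time_s'],s['gripper_width'])
Q=[]
for q,n in sweets(b,160,120,225,200): w=atz(b,q,.175)[:2];print(q,n,w)
def red(c,u0,v0,u1,v1):
    h=cv2.cvtColor(c['frame'][v0:v1,u0:u1],cv2.COLOR_RGB2HSV); m=((h[...,0]<6)|(h[...,0]>174))&(h[...,1]>190)&(h[...,2]>140)
    y,x=np.nonzero(m); return (x.mean()+u0,y.mean()+v0),len(x)
rb,rs=red(b,95,130,150,210),red(a,205,90,260,140);print(rb,rs,tri(b,rb[0],a,rs[0]))
f=lambda a,u,v:cv2.resize(a['frame'][v:v+120,u:u+100,::-1],None,fx=4,fy=4,interpolation=cv2.INTER_CUBIC)
cv2.imwrite('pics/s3.png',np.hstack([f(a,205,90),f(b,110,100)]))
E
```

```text
[ 0.5191 -0.1034  0.3058] [ 179.9986    0.0129 -139.469 ] 33.15 0.0003569289517885671
((np.float64(115.39285714285714), np.float64(184.10714285714286)), 28) ((np.float64(228.875), np.float64(113.125)), 8) (array([0.4996, 0.4005, 0.2326]), np.float64(0.002586448716535051))
```

View pics/s3.png

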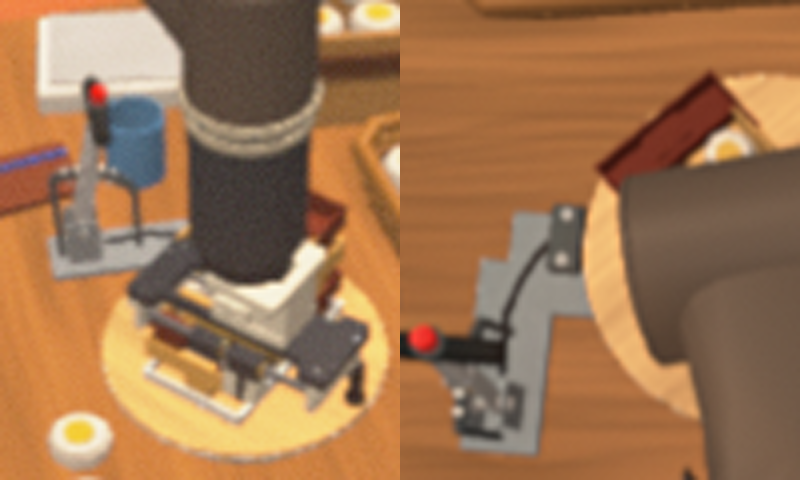

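Request:
carry_out:
  commands: [-0.031,0.9625,0,0.873,1,-0.031,0.9625,0,0.873,1,-0.031,0.9625,0,0.873,1,-0.031,0.9625,0,0.873,1,-0.031,0.9625,0,0.873,1,-0.031,0.9625,0,0.873,1,-0.031,0.9625,0,0.873,1,-0.031,0.9625,0,0.873,1]

```text
time_s: 33.95
tcp_pos: [0.5082, 0.2071, 0.3061]
eef_rot: [-180.0, 0.0, -111.3]
contact_force: [0.8, 0.7, -0.6]
gripper_width: 0.0005
```

Request:
carry_out:
  commands: [-0.031,0.9625,0,0.873,1,-0.031,0.9625,0,0.873,1,-0.031,0.9625,0,0.873,1,-0.031,0.9625,0,0.873,1,-0.031,0.9625,0,0.873,1,0,0,0,0,1,0,0,0,0,1]

```text
time_s: 34.65
tcp_pos: [0.5016, 0.3986, 0.305]
eef_rot: [180.0, -0.1, -93.9]
contact_force: [0.7, -0.5, 0.9]
gripper_width: 0.0005
```

```bash
python3 - <<'E'
from h import *
np.set_printoptions(precision=4,suppress=True)
b=cap('top');a=cap('side')
s=telemetry.get_state();print(s['tcp_pos'],s['eef_rot'],s['time_s'],s['gripper_width'])
for q,n in sweets(b,150,110,250,210): print(q,n,atz(b,q,.175)[:2])
f=lambda a,u,v,w:cv2.resize(a['frame'][v:v+120,u:u+w,::-1],None,fx=4,fy=4,interpolation=cv2.INTER_CUBIC)
cv2.imwrite('pics/b1.png',np.hstack([f(a,205,80,105),f(b,160,110,90)]))
E
```

```text
[0.5023 0.3969 0.3058] [179.9945  -0.0175 -94.029 ] 34.75 0.0004416424919033577
[191.5 138.5] 110 [0.652  0.1802]
[178.3 149.5] 113 [0.6169 0.2217]
[210.9 160.8] 114 [0.5796 0.1183]
[197.6 171.9] 116 [0.5448 0.1599]
[218.5 183.1] 66 [0.5088 0.0943]
```

View pics/b1.png

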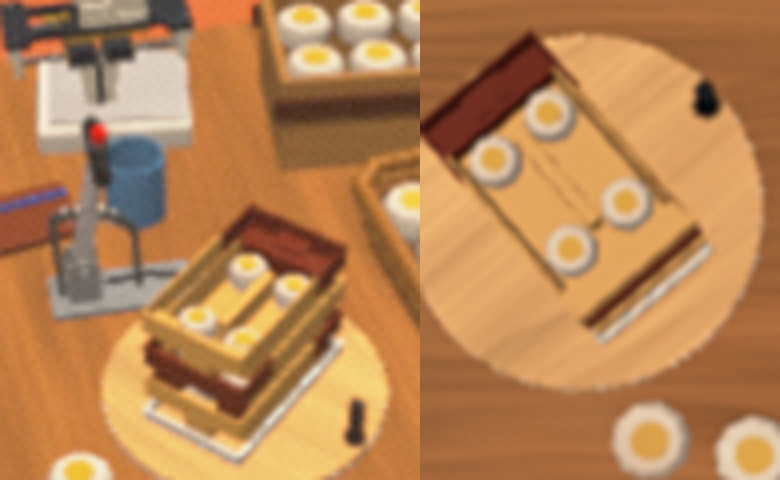

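Three trays are stacked upright, centred within about 2 mm, and the fingertips are over the red button. I'll press it now.

Request:
carry_out:
  commands: [0,0,-0.5,0,1,0,0,-0.3,0,1,0,0,-0.15,0,1,0,0,0,0,1]

```text
time_s: 35.15
tcp_pos: [0.503, 0.3959, 0.2676]
eef_rot: [180.0, -0.0, -94.1]
contact_force: [0.1, -0.3, -0.5]
gripper_width: 0.0003
```

Request:
carry_out:
  commands: [0,0,-0.06,0,1,0,0,0,0,1]

```text
time_s: 35.35
tcp_pos: [0.5034, 0.3966, 0.2663]
eef_rot: [-179.9, 0.0, -94.1]
contact_force: [-0.1, -0.8, 2.2]
gripper_width: 0.0001
```

Request:
carry_out:
  commands: [0,0,-0.16,0,1,0,0,0,0,1,0.4425,-0.032,-0.09,0,1,0.4325,-0.031,-0.13,0,1,0.415,-0.03,-0.17,0,1,0.3925,-0.028,-0.2125,0,1,0.37,-0.027,-0.2475,0,1,0.3375,-0.024,-0.2875,0,1]

```text
time_s: 36.15
tcp_pos: [0.6011, 0.389, 0.2144]
eef_rot: [-179.8, 0.0, -94.1]
contact_force: [4.2, -4.1, 4.2]
gripper_width: 0.0005
```

Request:
carry_out:
  commands: [0,0,0,0,1]

```text
time_s: 36.25
tcp_pos: [0.6006, 0.3889, 0.2116]
eef_rot: [180.0, -0.1, -94.2]
contact_force: [-0.2, -0.1, -0.8]
gripper_width: 0.0002
```

```bash
cat >red.py <<'E'
from h import *
def red(c,u0,v0,u1,v1):
    h=cv2.cvtColor(c['frame'][v0:v1,u0:u1],cv2.COLOR_RGB2HSV); m=((h[...,0]<6)|(h[...,0]>174))&(h[...,1]>170)&(h[...,2]>110)
    y,x=np.nonzero(m); return (x.mean()+u0,y.mean()+v0) if len(x) else None,len(x)
b=cap('top');a=cap('side')
print(red(b,100,130,150,210),red(a,215,90,265,140))
for th in(0,.18,.36,.54,.72):
    p=.9-th; d=np.array([np.cos(np.radians(-4.1)),np.sin(np.radians(-4.1)),0])
    w=[np.array([.468,.3974,.058])+d*R*np.sin(p)+[0,0,R*np.cos(p)] for R in(.185,)]
    print(th,px(b,w),px(a,w))
s=telemetry.get_state();print(s['tcp_pos'],s['contact_force'],s['time_s'])
E
python3 red.py
```

```text
(None, 0) ((np.float64(254.55555555555554), np.float64(122.11111111111111)), 9)
0 [[126.64591109 151.58327967]] [[255.24656262 121.20335198]]
0.18 [[123.64918128 157.24563625]] [[250.09497776 117.60264766]]
0.36 [[120.85082932 164.66099739]] [[243.97023305 114.85518987]]
0.54 [[118.38472188 173.6014635 ]] [[237.07734837 113.09121329]]
0.72 [[116.37757466 183.73230652]] [[229.66662927 112.40313288]]
[0.598871   0.38938894 0.21239784] [ 0.99893658 -0.10814915  0.33051257] 36.35
```

The lever is fully off: the button is at side (254.6,122.1), against a prediction of (255.2,121.2) for angle 0. Next, over to the handle post.

Request:
carry_out:
  commands: [-0.2,0,0.9,0,0.2,0.2,0,0.9,0,0.2,0.1875,-0.684,0,0.933,0.2,0.1875,-0.684,0,0.933,0.2,0.1875,-0.684,0,0.933,0.2,0.1875,-0.684,0,0.933,0.2,0.1875,-0.684,0,0.933,0.2,0.1875,-0.684,0,0.933,0.2]

```text
time_s: 37.15
tcp_pos: [0.6433, 0.225, 0.2858]
eef_rot: [-180.0, 0.0, -71.5]
contact_force: [0.3, -0.3, -0.5]
gripper_width: 0.0352
```

Request:
carry_out:
  commands: [0.1875,-0.684,0,0.933,0.2,0.1875,-0.684,0,0.933,0.2,0.1875,-0.684,0,0.933,0.2,0.1875,-0.684,0,0.933,0.2,0.1875,-0.684,0,0.933,0.2,0.1875,-0.684,0,0.933,0.2,0,0,0,0,0.2,0,0,0,0,0.2]

```text
time_s: 37.95
tcp_pos: [0.6883, 0.0613, 0.2855]
eef_rot: [-180.0, 0.0, -49.4]
contact_force: [-0.5, -0.2, -0.9]
gripper_width: 0.0349
```

Request:
carry_out:
  commands: [0,0,-0.9,0,0.2,0,0,-0.9,0,0.2,0,0,-0.9,0,0.2,0,0,-0.8,0,0.2,0,0,0,0,0.2]

```text
time_s: 38.45
tcp_pos: [0.6852, 0.0622, 0.1405]
eef_rot: [179.6, 0.2, -49.3]
contact_force: [0.4, -0.2, -0.0]
gripper_width: 0.0352
```

```bash
python3 - <<'E'
from h import *
np.set_printoptions(precision=4,suppress=True)
b=cap('top');a=cap('side')
s=telemetry.get_state();print(s['tcp_pos'],s['eef_rot'],s['time_s'],s['gripper_width'])
f=lambda a,u,v,w:cv2.resize(a['frame'][v:v+100,u:u+w,::-1],None,fx=5,fy=5,interpolation=cv2.INTER_CUBIC)
p=s['tcp_pos']; print((px(a,[[.689,.0617,.105],[p[0],p[1],p[2]-.022]])-[250,130])*5)
cv2.imwrite('pics/h1.png',np.hstack([f(a,250,130,90),f(b,190,90,65)]))
E
```

```text
[0.6886 0.0624 0.1461] [179.9671  -0.0138 -49.2311] 38.55 0.03500007417165936
[[219.4842 247.8719]
 [220.1677 231.3881]]
```

View pics/h1.png

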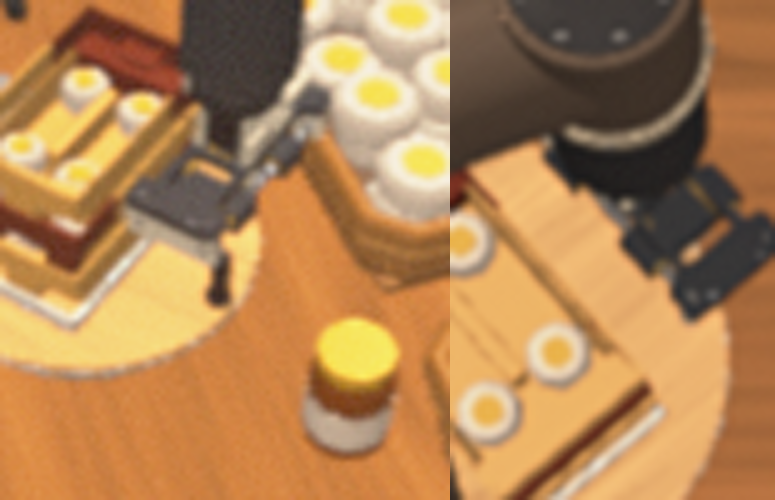

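Request:
carry_out:
  commands: [0,0,-0.7,0,0.2,0,0,-0.7,0,0.2,0,0,0,0,0.2]

```text
time_s: 38.85
tcp_pos: [0.6874, 0.0618, 0.0884]
eef_rot: [179.9, 0.1, -49.3]
contact_force: [-0.5, -0.0, -0.9]
gripper_width: 0.035
```

```bash
python3 - <<'E'
import numpy as np
a=np.radians(-49.3-4*np.arange(25));p=.14*np.c_[np.cos(a),np.sin(a)]/.04;d=np.round(np.diff(p,axis=0),3)
for i in range(0,24,8): print([x for r in d[i:i+8] for x in (float(r[0]),float(r[1]),0,-1,.2)])
E
```

```text
[-0.191, -0.153, 0, -1, 0.2, -0.201, -0.139, 0, -1, 0.2, -0.21, -0.125, 0, -1, 0.2, -0.218, -0.11, 0, -1, 0.2, -0.225, -0.094, 0, -1, 0.2, -0.231, -0.078, 0, -1, 0.2, -0.236, -0.062, 0, -1, 0.2, -0.24, -0.045, 0, -1, 0.2]
[-0.243, -0.029, 0, -1, 0.2, -0.244, -0.012, 0, -1, 0.2, -0.244, 0.006, 0, -1, 0.2, -0.243, 0.023, 0, -1, 0.2, -0.241, 0.039, 0, -1, 0.2, -0.238, 0.056, 0, -1, 0.2, -0.233, 0.073, 0, -1, 0.2, -0.228, 0.089, 0, -1, 0.2]
[-0.221, 0.104, 0, -1, 0.2, -0.213, 0.12, 0, -1, 0.2, -0.204, 0.134, 0, -1, 0.2, -0.194, 0.148, 0, -1, 0.2, -0.184, 0.161, 0, -1, 0.2, -0.172, 0.174, 0, -1, 0.2, -0.159, 0.185, 0, -1, 0.2, -0.146, 0.196, 0, -1, 0.2]
```

Request:
carry_out:
  commands: [-0.191,-0.153,0,-1,0.2,-0.201,-0.139,0,-1,0.2,-0.21,-0.125,0,-1,0.2,-0.218,-0.11,0,-1,0.2,-0.225,-0.094,0,-1,0.2,-0.231,-0.078,0,-1,0.2,-0.236,-0.062,0,-1,0.2,-0.24,-0.045,0,-1,0.2]

```text
time_s: 39.65
tcp_pos: [0.6203, 0.0297, 0.0933]
eef_rot: [-179.7, 0.0, -81.4]
contact_force: [-0.0, -0.7, 0.9]
gripper_width: 0.0353
```

Request:
carry_out:
  commands: [-0.243,-0.029,0,-1,0.2,-0.244,-0.012,0,-1,0.2,-0.244,0.006,0,-1,0.2,-0.243,0.023,0,-1,0.2,-0.241,0.039,0,-1,0.2,-0.238,0.056,0,-1,0.2,-0.233,0.073,0,-1,0.2,-0.228,0.089,0,-1,0.2]

```text
time_s: 40.45
tcp_pos: [0.5437, 0.0399, 0.093]
eef_rot: [-179.8, 0.2, -113.4]
contact_force: [0.6, -0.3, 0.7]
gripper_width: 0.0354
```

Request:
carry_out:
  commands: [-0.221,0.104,0,-1,0.2,-0.213,0.12,0,-1,0.2,-0.204,0.134,0,-1,0.2,-0.194,0.148,0,-1,0.2,-0.184,0.161,0,-1,0.2,-0.172,0.174,0,-1,0.2,0,0,0,0,0.2]

```text
time_s: 41.15
tcp_pos: [0.4956, 0.0741, 0.0924]
eef_rot: [-179.9, 0.3, -137.3]
contact_force: [0.7, -0.5, -0.2]
gripper_width: 0.0351
```

Request:
carry_out:
  commands: [-0.159,0.185,0,-1,0.2,-0.08,0.1,0,-0.5,0.2,0,0,0,0,0.2]

```text
time_s: 41.45
tcp_pos: [0.4862, 0.0848, 0.0914]
eef_rot: [-179.9, 0.2, -143.2]
contact_force: [-0.4, -0.6, -0.9]
gripper_width: 0.0351
```

Request:
carry_out:
  commands: [-0.07,0.1,0,0,0.2,0,0,0,0,0.2]

```text
time_s: 41.65
tcp_pos: [0.4857, 0.0854, 0.0914]
eef_rot: [-179.6, 0.1, -143.0]
contact_force: [21.8, -28.0, -8.0]
gripper_width: 0.0352
```

Request:
carry_out:
  commands: [0.12,-0.16,0,0,0.2,0,0,0.5,0,0.2,0,0,1,0,0.2,0,0,1,0,0.2,0,0,1,0,0.2,0,0,1,0,-0.2,0,0,0.5,0,-0.2]

```text
time_s: 42.35
tcp_pos: [0.4881, 0.0819, 0.2947]
eef_rot: [-179.9, 0.4, -143.1]
contact_force: [0.1, 0.6, -0.6]
gripper_width: 0.0462
```

Request:
carry_out:
  commands: [0.192,0.519,0,0.94,-1,0.192,0.519,0,0.94,-1,0.192,0.519,0,0.94,-1,0.192,0.519,0,0.94,-1,0.192,0.519,0,0.94,-1,0.192,0.519,0,0.94,-1,0.192,0.519,0,0.94,-1,0.192,0.519,0,0.94,-1]

```text
time_s: 43.15
tcp_pos: [0.5488, 0.2486, 0.2908]
eef_rot: [-180.0, 0.1, -112.9]
contact_force: [0.2, 0.4, 0.3]
gripper_width: 0.0876
```

Request:
carry_out:
  commands: [0.192,0.519,0,0.94,-1,0.192,0.519,0,0.94,-1,0.192,0.519,0,0.94,-1,0.192,0.519,0,0.94,-1,0.192,0.519,0,0.94,-1,0,0,0,0,-1,0,0,0,0,-1]

```text
time_s: 43.85
tcp_pos: [0.5867, 0.3516, 0.2898]
eef_rot: [180.0, 0.0, -94.4]
contact_force: [-0.0, 0.0, 0.6]
gripper_width: 0.0879
```

```bash
python3 - <<'E'
from h import *
np.set_printoptions(precision=4,suppress=True)
b=cap('top');a=cap('side')
s=telemetry.get_state();print(s['tcp_pos'],s['eef_rot'],s['time_s'],s['gripper_width'])
S=[]
for q,n in sweets(b,155,110,250,205): print(q,n,atz(b,q,.175)[:2])
an=np.radians(-139.3); print('post pred top',(px(b,[[.5975+.14*np.cos(an),.168+.14*np.sin(an),.105]])-[155,110])*5+[350,0])
f=lambda a,u,v,w:cv2.resize(a['frame'][v:v+110,u:u+w,::-1],None,fx=5,fy=5,interpolation=cv2.INTER_CUBIC)
cv2.imwrite('pics/d1.png',np.hstack([f(a,225,90,70),f(b,155,110,85)]))
E
```

```text
[0.5866 0.351  0.2902] [-179.9862    0.0194  -94.4277] 43.95 0.08803985235609127
[202.  138.7] 116 [0.6509 0.1469]
[213.  151.6] 107 [0.609  0.1118]
[179.1 158. ] 110 [0.5896 0.2187]
[210.7 174.3] 131 [0.5368 0.1187]
[190.1 170.8] 111 [0.5485 0.1835]
post pred top [[703.0826 405.597 ]]
```

View pics/d1.png

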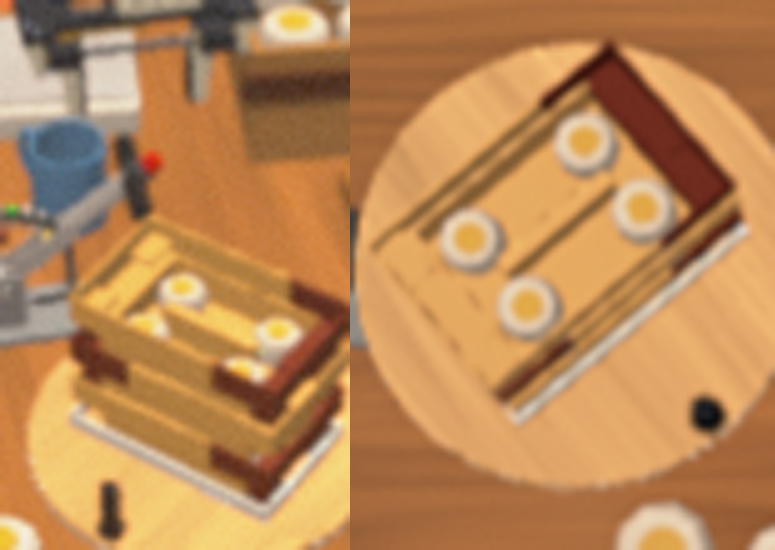

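Deck is turned 90.3° by the tray yaw, with the post at top-crop (707,413) against a predicted (703,406). The stack is whole and the lever is down. Now I'll grip the bar and put the brake on again.

Request:
carry_out:
  commands: [0.03,0.04,-0.81,0.08,-1,0,0,-0.81,0,-1,0,0,-0.81,0,-1,0,0,-0.81,0,-1,0,0,0,0,1,0,0,0,0,1,0,0,0,0,1,0,0,0,0,1]
  grip_force: 20

```text
time_s: 44.75
tcp_pos: [0.5887, 0.3537, 0.1624]
eef_rot: [-179.9, 0.1, -94.1]
contact_force: [0.7, 1.0, 0.8]
gripper_width: 0.0611
```

Request:
carry_out:
  commands: [0,0,0,0,1,0,0,0,0,1,0,0,0,0,1,0,0,0,0,1,0,0,0,0,1,0,0,0,0,1,0,0,0,0,1]

```text
time_s: 45.45
tcp_pos: [0.588, 0.3531, 0.16]
eef_rot: [-180.0, 0.0, -94.1]
contact_force: [0.9, 0.2, 0.1]
gripper_width: 0.0213
```

Gripped and centred with no side load.

Request:
carry_out:
  commands: [-0.253,0.018,0.285,0,1,-0.281,0.02,0.26,0,1,-0.306,0.022,0.23,0,1,-0.327,0.023,0.2,0,1,-0.345,0.025,0.165,0,1,-0.36,0.026,0.13,0,1,-0.371,0.027,0.09,0,1,-0.288,0.021,0.04,0,1]

```text
time_s: 46.25
tcp_pos: [0.4903, 0.3618, 0.2211]
eef_rot: [-179.4, 0.3, -94.0]
contact_force: [7.7, -0.2, 14.7]
gripper_width: 0.0213
```

Request:
carry_out:
  commands: [-0.144,0.01,-0.04,0,1,0,0,0,0,1,0,0,0,0,1]

```text
time_s: 46.55
tcp_pos: [0.4853, 0.3624, 0.2213]
eef_rot: [-179.4, 0.4, -94.0]
contact_force: [7.2, -4.9, 25.7]
gripper_width: 0.0214
```

Request:
carry_out:
  commands: [-0.1,0.007,0.05,0,1,0,0,0.03,0,1,0,0,0,0,1]

```text
time_s: 46.85
tcp_pos: [0.4802, 0.3627, 0.2218]
eef_rot: [-179.5, 0.3, -94.0]
contact_force: [7.9, -1.1, 12.9]
gripper_width: 0.0216
```

Request:
carry_out:
  commands: [0.1,0,0,0,1,0.1,0,0,0,1,0,0,0,0,-1,0,0,0,0,-1,0,0,0,0,-1,0,0,0,0,-1,0,0,0,0,-1,0,0,0,0,-1]

```text
time_s: 47.65
tcp_pos: [0.4846, 0.361, 0.2172]
eef_rot: [180.0, -0.0, -94.1]
contact_force: [-0.7, -0.7, -1.2]
gripper_width: 0.0634
```

Request:
carry_out:
  commands: [0,0,0,0,-1,0,0,0.5,0,-1,0,0,1,0,-1,0,0,1,0,-1,0,-0.5,1,0,-1,0,-1,0,0,-1,0,-1,0,0,-1,0,-1,0,0,-1]

```text
time_s: 48.45
tcp_pos: [0.4845, 0.2199, 0.3578]
eef_rot: [-180.0, 0.0, -94.1]
contact_force: [1.3, -0.1, 0.3]
gripper_width: 0.0874
```

Request:
carry_out:
  commands: [0,-1,0,0,-1,0,-1,0,0,-1,0,-1,0,0,-1,0,-1,0,0,-1,0,-1,0,0,-1,0,-1,0,0,-1,0,-1,0,0,-1,0,-1,0,0,-1]

```text
time_s: 49.25
tcp_pos: [0.4844, -0.1005, 0.3578]
eef_rot: [-180.0, 0.0, -94.1]
contact_force: [-1.3, 0.7, 0.5]
gripper_width: 0.0878
```

Request:
carry_out:
  commands: [0,-1,0,0,-1,0,-1,0,0,-1,0,-1,0,0,-1,0,-1,0,0,-1,0,-1,0,0,-1,0,0,0,0,-1,0,0,0,0,-1,0,0,0,0,-1]

```text
time_s: 50.05
tcp_pos: [0.4848, -0.2984, 0.3576]
eef_rot: [-180.0, 0.0, -94.1]
contact_force: [0.3, -0.9, 0.6]
gripper_width: 0.0876
```

```bash
python3 red.py; python3 - <<'E'
from h import *
np.set_printoptions(precision=4,suppress=True)
b=last('top');a=last('side')
for q,n in sweets(b,155,110,250,205): print(q,n,atz(b,q,.175)[:2])
f=lambda a,u,v,w:cv2.resize(a['frame'][v:v+120,u:u+w,::-1],None,fx=4.5,fy=4.5,interpolation=cv2.INTER_CUBIC)
cv2.imwrite('pics/f1.png',np.hstack([f(a,205,90,90),f(b,105,105,85)]))
E
```

```text
((np.float64(115.25714285714285), np.float64(184.1142857142857)), 35) ((np.float64(229.0), np.float64(113.0)), 13)
0 [[126.64591109 151.58327967]] [[255.24656262 121.20335198]]
0.18 [[123.64918128 157.24563625]] [[250.09497776 117.60264766]]
0.36 [[120.85082932 164.66099739]] [[243.97023305 114.85518987]]
0.54 [[118.38472188 173.6014635 ]] [[237.07734837 113.09121329]]
0.72 [[116.37757466 183.73230652]] [[229.66662927 112.40313288]]
[ 0.48497465 -0.29797138  0.35789917] [-0.20500092  0.21896275 -0.13000167] 50.15
[202.  138.7] 116 [0.6509 0.1469]
[213.  151.4] 117 [0.6096 0.1118]
[179.1 157.9] 112 [0.5899 0.2187]
[210.9 174.1] 135 [0.5374 0.1181]
[190.2 170.9] 113 [0.5481 0.1832]
```

View pics/f1.png

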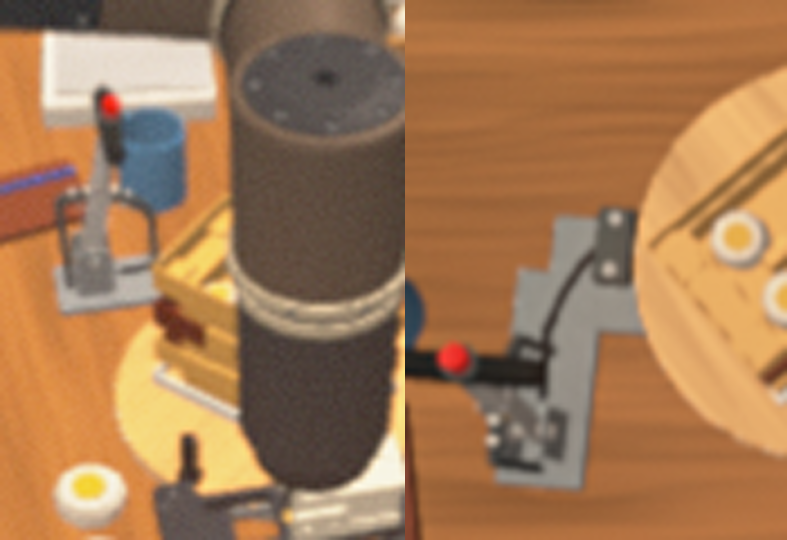

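The button is at top (115.3,184.1) and side (229,113), the same pixels as after the first braking, so the lever is in the third notch. The stack has not moved and the arm is clear.

```bash
python3 -c "
from plant import r
print(r.close_job())"
```

```text
the job is handed in; nothing more can be done
None
```

The job is done and handed in at about 50 s of robot time; the hand-in reports no verdict.

- **Sequence:** I pulled the brake to the third notch and stacked the three trays in the cradle, each half a turn from the one below. I then pressed the button and led the lever fully down, turned the table clockwise to its stop, put the brake on again and moved the arm clear.
- **Stack:** Whole, and centred within about 3 mm of the axis. It did not shift during the second braking. I judged the heights from the force at each placing, which agreed with the ledge heights to about 1 mm.
- **Table:** Turned 90.3° by the tray yaw, and the stop was felt at about 35 N on the fingers.
- **Brake:** The button is at the same pixels as after the first braking, within 1–2 pixels of what 0.72 rad predicts.
- **Disagreements:** The post was about 4 mm off its predicted spot, nearly all radially, so the turn angle is not in question. Tray centres found from the sweets differed from the grip positions by about 3 mm; I corrected for this when placing.
- **Not checked:** I did not re-measure the bystanders' positions; the arm did not touch any that I saw.

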